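# Stow the long pestle in the foot-lever caddy

### The job

Open the hood of the utensil caddy by pressing its foot lever all the way down, so that the hood stays open, and put the long pestle foot first right down to the bottom of the caddy's deep well. Then ease the lever gently back up until the hood is fully shut, never letting the hood drop. Work the hood only by its lever, and leave the short pestle, the bottle, the spice jar and the bowl standing where they are.

Things in the scene. Friction and masses are not known exactly. Their poses are not given: they have to be found in the camera images.
- caddy: White block-shaped utensil caddy fixed to the worktop, 128 mm wide, leaning 30 degrees over its foot lever. Origin on the worktop, straight below the middle of the mouth; x to its back, y to its left for someone facing its front (the lever side, -x), z up. Its sloping mouth holds two 40 mm square wells: deep (120 mm) at y = +30 mm, shallow (70 mm) at y = -30 mm.
- deep_mouth (a point): Centre of the deep well's mouth, 145 mm above the worktop. The mouth plane, 116 mm long, rises 30 degrees towards the back; going in, the well runs square to it, down and to the back, 30 degrees from vertical. Come with the tool leaning likewise, its hand towards the caddy's front. Axes are those of the caddy.
- deep_floor (a point): Centre of the flat floor of the deep well, 120 mm from deep_mouth along the well's axis (the line between these two points is the axis).
- lever_pad (a point): Centre of the lever's steel pad: 44 mm wide (along the caddy's y), 44 long, 12 thick; can be pressed from above or pinched across its width. The block overhangs it: lean the tool 30 to 40 degrees, hand towards the caddy's front. It swings on a 115 mm radius about a level pivot along the caddy's y, 65 mm up, at x = -5 mm, y = 0 of the caddy. 101 mm up when the hood is shut, 41 mm when pressed.
- lever (a joint): Foot lever, rad: 0 up (hood shut, lever rising 18 degrees towards the pad), 0.524 fully down (hood fully open, lever sloping 12 degrees down towards the pad). Pressing takes up to about 5 N at the pad.
- cover (a joint): Grey hood, rad: 0 shut, 1.9 fully open, always 3.63 x the lever. 113 x 126 x 67 mm, 62 mm of room above the mouth; hinged at the mouth's back edge, 55 mm from the wells' centre line. It balances near 1.35: beyond, its weight keeps it open; below, it falls shut, pushing the pad up with some 4 N, unless the lever is held. Gentle is below 4 rad/s (pad 0.12 m/s); let go, it exceeds that.
- stand: White block, 60 x 140 x 85 mm, fixed to the worktop, with two square upright holes 30 mm wide and 75 mm deep (floors 10 mm up) at y = +35 mm and -35 mm of its frame. Origin at the centre of its underside, z up. A pestle stands upright in each hole; which is in which varies.
- long_pestle_mid (a point): Centre of the long pestle, half-way up: round wooden rod 170 mm long, 25 mm thick at its foot, 23 mm from mid-height to the top; z runs from foot (-85 mm) to top (+85 mm). About 90 g. It starts upright, foot down, in one hole of the stand, top 180 mm up. Bottomed in the deep well it stands 50 mm out of the mouth.
- long_pestle_foot (a point): Centre of the foot end of the long pestle.
- short_pestle_mid (a point): Centre of the short pestle, half-way up: as the long one but 125 mm long, z along it, upright in the other hole of the stand, top 135 mm up. To be left there.
- bottle_mid (a point): Centre of an upright bottle, 48 mm across, 183 mm tall, standing near the stand; z up. To be left.
- spice_jar_mid (a point): Centre of an upright spice jar, 47 mm across, 98 mm tall, standing behind the caddy; z up. To be left.
- bowl_mid (a point): Centre of an upright white bowl, 114 mm across, 51 mm tall, standing in front of the caddy's lever, under where the hand leans; z up. To be left.
There are look-alikes about, which are no part of the job. What is meant by the part that bears bottle_mid is not black, green or yellow, and is the larger of those in its own colour.

How it is judged:
On the way, in this order (a step that is already met when the one before it is completed fails the run):
1. the hood stands fully open (value of joint cover above 1.7 rad), for 0.2 s.
2. the long pestle stands on the floor of the deep well, hood open (distance between long_pestle_foot and deep_floor below 0.016 m and value of joint cover above 1.6 rad), for 0.2 s.
At the end, for the whole second after the job is handed in: The hood is shut (within 0.06 rad), the long pestle's foot is within 16 mm of the centre of the deep well's floor, and the short pestle, bottle, spice jar and bowl stand upright within 30 mm of where they started (value of joint cover below 0.06 rad and distance between long_pestle_foot and deep_floor below 0.016 m and distance of each of short_pestle_mid, bottle_mid, spice_jar_mid, bowl_mid from where it was at the start of the episode below 0.03 m and angle between each of short_pestle_mid, bottle_mid, spice_jar_mid, bowl_mid's own z axis and vertical below 0.2 rad); the robot touches nothing.
It fails at once if the hood drops: it closes faster than 4 rad/s (velocity of joint cover below -4 rad/s).
It fails at once if the robot pushes on the hood itself (more than 3 N) (contact force between any of the fingers, the arm and cover above 3 N).
It fails at once if a bystander is knocked over or carried off (angle between any of bottle_mid, spice_jar_mid's own z axis and vertical above 0.5 rad or distance of short_pestle_mid from where it was at the start of the episode above 0.04 m).
It also fails if it takes over 69 s, if anything falls off the work surface, if the arm or the gripper's body presses on something with over 40 N, if the wrist force passes 120 N, or if a joint passes its speed limit or range.

### The arm

A 6-joint arm with a two-finger parallel gripper is mounted at the origin on a cart in front of the work surface, level with it; the furniture and walls round the work are solid. World frame = base frame: x ahead of the robot, y to its left, z up, the work surface at z = 0. Lengths are in m, angles in rad, forces in N, time in s.
With the tool pointing down it reaches from about 0.35 to 0.975 m from the base axis. Payload 4.9 kg.
Tool frame: the origin (TCP) lies at the very end of the fingers, on their centre line; the grasp point (between the pads) lies 19 mm behind it; z points along the fingers, y is the line along which they close (so a half turn about z gives the same grasp; the last joint's range is limited). The gripper opens to 85 mm and grips with 20 to 120 N. Pads are 22 mm wide; open, the fingers measure 114 mm over their backs; the gripper's body (76 mm by 85 mm) begins 54 mm behind the grasp point. The pads swing forward as they close: fully open they stand 13 mm farther back than shut.
Start: joints at [-1.376, 0.053, 1.613, -0, 1.476, -0.119], TCP at [0.193, -0.594, 0.231] pointing down, gripper open.
Joint ranges: [-3.01, 3.01], [-1.01, 2.22], [0.06, 2.58], [-1.02, 4.17], [0.09, 2.62], [-3.14, 3.14]. Speed limits (rad/s): [2.57, 2.57, 3.14, 3.14, 3.14, 3.14].

### API

Orientations are given as a rotation vector (axis times angle).
In Python, from station import get_obs, get_image, finish_job gives the robot as it stands. The module is installed in compiled form; this text tells all that it offers.
- The arm moves only by the tool carry_out, never from a script. Its argument "rows" is a list of rows, each a list of 7 numbers: the turn, a rotation vector about the tool's x, y, z as a fraction of full scale, then the shift along the tool's x, y, z as a fraction of full scale, then the closure, from -1 (fully open) to 1 (shut). A call has 1 to 5 rows; each row is the pose to reach, as a shift and turn from the pose commanded when the call began, along the tool's axes at that moment, turning the shorter way round; what a row does not reach only later rows make up. Full scale, the value 1, is 300 mm for a shift and pi rad for a turn. A row lasts 1/10 s, in which the tool goes at most 50 mm and 8.59 degrees, less where a joint would pass 70% of its speed; a pose out of reach is approached as far as the arm can. A call with a number of a shift or a turn outside -1 to 1 is refused whole. A call with a gripper value outside its range is refused whole. The fingers move at their own pace and stop on an object; "force" is the grip in N (left out, the last holds). Time passes only in rows, so rows that repeat a pose let the fingers close. It gives the time, the measured TCP pose, the force, the opening and the grip force at its end, in the units of the state.
- get_obs(): the state, without advancing time (a new reading comes with each control period).
- get_image(name): name is "side" or "top" or "wrist"; returns a dict with "img" (384x512x3 uint8, blue, green, red), "mtx" (3x3 intrinsics, pixels), "R" (3x3) and "t" (3): a world point X has camera coordinates R X + t. Camera axes: x right, y down, z forward; pixel columns grow to the right and rows downward; lengths in m; the calibration is good to about 2 mm. A picture is of the moment at which its call begins. There is no depth.
- finish_job(): hands the job in; it is judged then, once.
The state is a dict: "t": time; "q": joint angles; "dq": joint speeds; "effort": joint torques, N m; "tool_pos": TCP position; "tool_rot": TCP orientation; "contact_force": force on the tool from outside, world axes, zero at the start; "wrist_torque": the same for the moment, N m; "opening": finger opening in m; "grip_force": force on a finger pad.
Only numpy, scipy, OpenCV 4.12 (cv2) and the standard library are available. Lean on these libraries where they do the work, as an engineer would, in place of code of your own. Each camera call takes 0.05 s, during which the arm holds its last target. There are 200 camera calls.

## Working session

There is one attempt and no reset: what is moved stays moved. The work goes in short steps, Python scripts to look and compute and a tool call to move; the robot and the scene stay as the last step left them, time stands still between calls to the robot, and variables do not carry over. Pictures are saved under pics/ and viewed, at most 10 in all, crops included, and the job is handed in when it is done.

Besides the shell and the picture viewer there is one more tool, called after "Call:" by a JSON object that holds its "name" and its "arguments". carry_out: Moves the arm, as the interface text tells. Shift numbers are shares of 300 mm and turn numbers shares of pi rad, none past 1 either way. Its arguments: {"type":"object","properties":{"rows":{"type":"array"},"force":{"type":"number"}},"required":["rows"]}

```bash
mkdir -p pics; python3 - <<'E'
from station import *
import cv2,numpy as np,pickle
o=get_obs();print(o['t'],o['tool_pos'],o['tool_rot'],o['opening'])
for n in('side','top'):
    d=get_image(n);cv2.imwrite(f'pics/{n}0.png',cv2.resize(d['img'],(800,600)));pickle.dump(d,open(n+'0.pkl','wb'));print(n,d['mtx'],-d['R'].T@d['t'])
E
```

```text
0.0 [ 0.1928134  -0.59386331  0.23007078] [-3.10096293e+00 -4.90596192e-01  7.55998765e-05] 0.0853839470608736
side [[392.18934159   0.         256.71561828]
 [  0.         392.18934159 189.70062856]
 [  0.           0.           1.        ]] [ 0.10107182 -0.96818216  0.96802208]
top [[373.83517644   0.         255.78224166]
 [  0.         373.83517644 193.98240413]
 [  0.           0.           1.        ]] [ 0.34986374 -0.1252047   1.29602808]
```

View pics/side0.png

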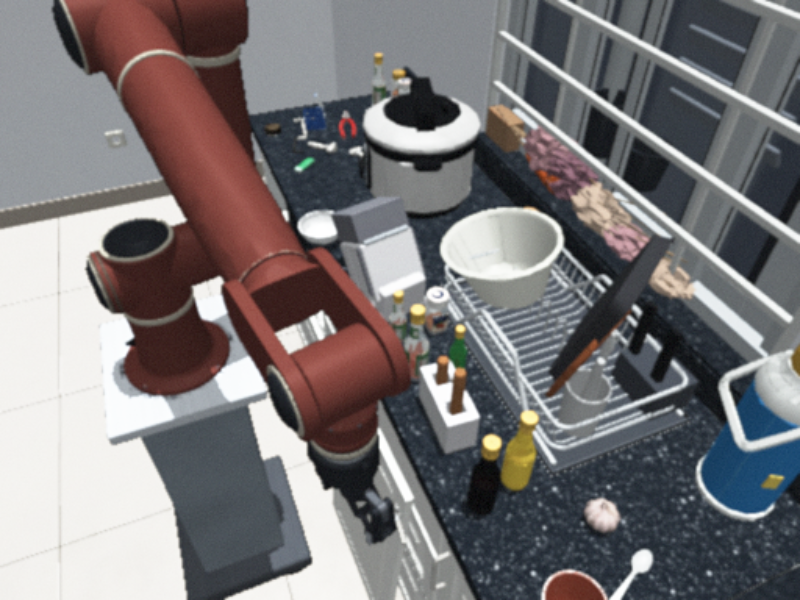

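View pics/top0.png

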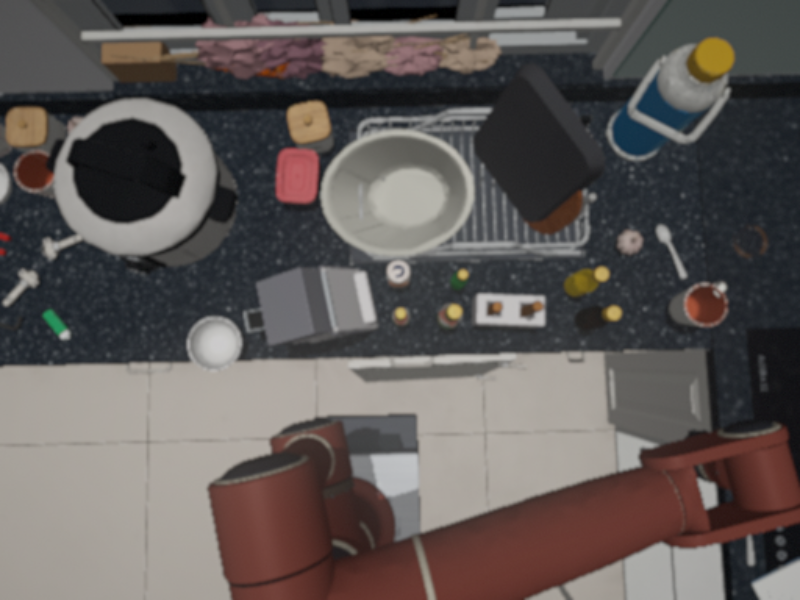

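The pictures show the caddy with its lever pad facing +y (top 254,320), the bowl at (215,343), and the stand at (510,310). The long pestle looks to be the right-hand one, at (530,310). I'll zoom in on both views to measure.

```bash
python3 - <<'E'
import cv2,pickle
t=pickle.load(open('top0.pkl','rb'))['img'];s=pickle.load(open('side0.pkl','rb'))['img']
a=cv2.resize(t[160:240,112:372],None,fx=3,fy=3,interpolation=cv2.INTER_CUBIC)
b=cv2.resize(s[115:295,185:325],None,fx=3.3,fy=3.3,interpolation=cv2.INTER_CUBIC)
cv2.imwrite('pics/a.png',a);cv2.imwrite('pics/b.png',b);print(a.shape,b.shape)
E
```

```text
(240, 780, 3) (594, 462, 3)
```

View pics/a.png

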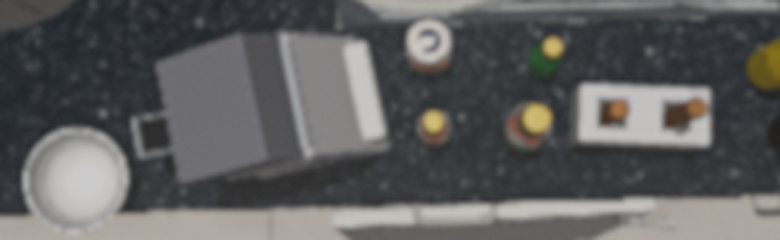

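View pics/b.png

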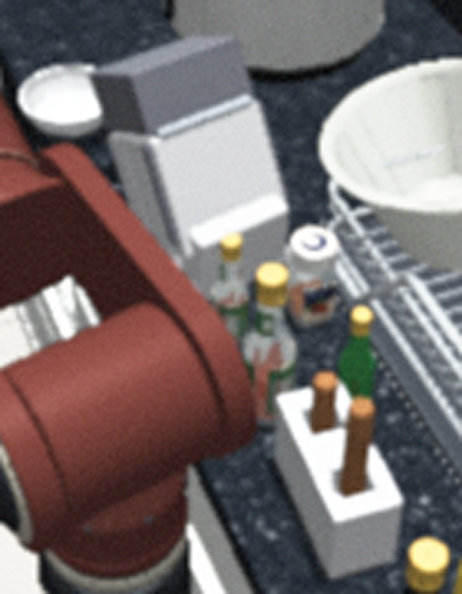

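```bash
cat > h.py <<'E'
import numpy as np,pickle,cv2
from scipy.optimize import least_squares
from scipy.spatial.transform import Rotation as Ro
T=pickle.load(open('top0.pkl','rb'));S=pickle.load(open('side0.pkl','rb'))
def proj(d,X):
    c=np.atleast_2d(X)@d['R'].T+d['t'];p=c@d['mtx'].T;return p[:,:2]/p[:,2:]
def atz(d,p,z):
    r=d['R'].T@np.linalg.inv(d['mtx'])@[p[0],p[1],1];o=-d['R'].T@d['t'];return o+r*(z-o[2])/r[2]
ta=lambda u,v:(112+u/3-.33,160+v/3-.33)
sb=lambda u,v:(185+u/3.3-.35,115+v/3.3-.35)
E
python3 - <<'E'
from h import *
for n,p,z in[('long',ta(697,107),.18),('short',ta(619,110),.135),('bottle',ta(536,118),.183),('jar',ta(430,42),.098),('bowl',ta(77,180),.051),('smallb',ta(433,121),.15)]:print(n,atz(T,p,z).round(4))
for n,p,z in[('long',sb(361,407),.18),('short',sb(325,380),.135),('bottle',sb(271,274),.183)]:print('S',n,atz(S,p,z).round(4))
st=np.mean([atz(T,ta(*c),.085) for c in[(577,85),(712,87),(710,147),(577,143)]],0);print('stand',st, [atz(T,ta(*c),.085)[:2].round(3) for c in[(577,85),(712,87),(710,147),(577,143)]])
c,s=np.cos(np.pi/6),.5
H=lambda u,y,n:[c*u-s*n,y,.145+s*u+c*n]
P=[H(-.058,.063,.067),H(.055,.063,.067),H(.055,-.063,.067),H(-.058,-.063,.067),H(.055,.063,0),H(.055,-.063,0),[-.135,.022,.107],[-.135,-.022,.107]]
pt=[(158,62),(243,33),(270,162),(180,183),(285,33),(308,160),(132,117),(140,160)]
Q=[P[1],P[2],P[4],P[5]];qs=[(237,37),(97,70),(250,98),(112,132)]
pt=np.array([ta(*a) for a in pt]);qs=np.array([sb(*a) for a in qs])
def W(v,X):return (Ro.from_euler('z',v[2]).apply(X)+[v[0],v[1],0])
f=lambda v:np.r_[proj(T,W(v,P))-pt,proj(S,W(v,Q))-qs].ravel()
r=least_squares(f,[.4,.05,-1.6],loss='soft_l1');print(r.x,np.degrees(r.x[2]));print(f(r.x).reshape(-1,2).round(1))
for n,X in[('pad',[-.1144,0,.1005]),('dm',[0,.03,.145]),('df',[.06,.03,.0411])]:print(n,W(r.x,X).round(4))
E
```

```text
long [ 0.4499 -0.3907  0.18  ]
short [ 0.4528 -0.3202  0.135 ]
bottle [ 0.4426 -0.2292  0.183 ]
jar [ 0.5348 -0.1256  0.098 ]
bowl [0.3973 0.2694 0.051 ]
smallb [ 0.4449 -0.1266  0.15  ]
S long [ 0.4494 -0.3921  0.18  ]
S short [ 0.4541 -0.3208  0.135 ]
S bottle [ 0.4422 -0.2293  0.183 ]
stand [ 0.45068283 -0.35543368  0.085     ] [array([ 0.486, -0.284]), array([ 0.48 , -0.431]), array([ 0.415, -0.425]), array([ 0.423, -0.282])]
[ 0.46155255  0.05732813 -1.39895864] -80.1544258975359
[[-0.4  0.1]
 [-0.1  0.5]
 [-1.2  0.4]
 [-0.5  0.7]
 [-0.   1.4]
 [-0.  -0.2]
 [-0.2  0.2]
 [-0.5 -0.6]
 [ 0.   0.5]
 [ 9.3  2. ]
 [ 1.2  1.2]
 [10.6  2.9]]
pad [0.442  0.17   0.1005]
dm [0.4911 0.0625 0.145 ]
df [0.5014 0.0033 0.0411]
```

```bash
cat >> h.py <<'E'
from station import get_obs
V=[.46155,.05733,-1.39896]
Rc=Ro.from_euler('z',V[2]).as_matrix();xc,yc=Rc[:,0],Rc[:,1]
def C(X):return Rc@np.array(X)+[V[0],V[1],0]
def ori(lean=0,yaw=None):  # tool z leaning into caddy +x; y along caddy y, or upright with y_t at yaw deg
    if yaw is not None:
        y=np.array([np.cos(np.radians(yaw)),np.sin(np.radians(yaw)),0]);z=np.array([0,0,-1.])
    else:
        l=np.radians(lean);y=yc;z=np.sin(l)*xc-np.cos(l)*np.array([0,0,1])
    return Ro.from_matrix(np.c_[np.cross(y,z),y,z])
def plan(wps,start=None):
    if start is None:
        o=get_obs();start=(np.array(o['tool_pos']),Ro.from_rotvec(o['tool_rot']));print('t',o['t'],'pos',start[0].round(4),'F',np.round(o['contact_force'],1),'op',round(o['opening'],4))
    p,R=start
    for q,Q in wps:
        d=(R.inv()*Q).as_rotvec();s=R.inv().apply(np.array(q)-p)
        print(np.r_[d/np.pi,s/.3].round(3).tolist(),'| rows',round(np.degrees(np.linalg.norm(d))/8.59,1),round(np.linalg.norm(s)/.05,1),np.round(q,3))
        p,R=np.array(q),Q
def pad(deg):t=np.radians(deg);return np.array([-.005-.115*np.cos(t),0,.065+.115*np.sin(t)])
E
python3 - <<'E'
from h import *
o35=ori(35);a=o35.as_matrix()[:,2]
g=C(pad(18))+.022*a
plan([([.36,-.45,.38],ori(yaw=-50)),([.45,-.25,.40],ori(yaw=-30)),([.45,-.05,.40],ori(yaw=-5)),([.43,.18,.36],ori(15)),(g-.12*a,o35)])
E
```

```text
t 0.1 pos [ 0.1928 -0.5939  0.2302] F [ 0.2 -0.8 -0.5] op 0.0856
[-0.001, -0.0, -0.122, 0.678, -0.285, -0.499] | rows 2.6 5.3 [ 0.36 -0.45  0.38]
[0.0, 0.0, -0.111, 0.658, -0.318, -0.067] | rows 2.3 4.4 [ 0.45 -0.25  0.4 ]
[0.0, 0.0, -0.139, 0.577, -0.333, 0.0] | rows 2.9 4.0 [ 0.45 -0.05  0.4 ]
[-0.011, -0.083, -0.082, 0.758, -0.133, 0.133] | rows 2.5 4.7 [0.43 0.18 0.36]
[0.0, -0.111, -0.0, 0.297, 0.034, 0.539] | rows 2.3 3.7 [0.432 0.225 0.181]
```

Call:
{"name": "carry_out", "arguments": {"rows": [[0,0,-0.122,0.6,-0.25,-0.45,-1],[0,0,-0.122,0.6,-0.25,-0.45,-1],[0,0,-0.122,0.6,-0.25,-0.45,-1],[0,0,-0.122,0.6,-0.25,-0.45,-1],[0,0,-0.122,0.6,-0.25,-0.45,-1]]}}

```text
t: 0.6
tool_pos: [0.3426, -0.466, 0.3682]
tool_rot: [2.951, 1.074, 0.001]
contact_force: [-0.0, -0.8, -0.1]
opening: 0.0855
grip_force: 0.0
```

Call:
{"name": "carry_out", "arguments": {"rows": [[0,0,-0.11,0.65,-0.32,-0.067,-1],[0,0,-0.11,0.65,-0.32,-0.067,-1],[0,0,-0.11,0.65,-0.32,-0.067,-1],[0,0,-0.11,0.65,-0.32,-0.067,-1],[0,0,-0.11,0.65,-0.32,-0.067,-1]]}}

```text
t: 1.1
tool_pos: [0.43, -0.2653, 0.387]
tool_rot: [2.721, 1.57, 0.002]
contact_force: [-0.3, -0.0, 0.2]
opening: 0.0852
grip_force: 0.0
```

```bash
python3 - <<'E'
from h import *
o35=ori(35);a=o35.as_matrix()[:,2]
g=C(pad(18))+.022*a
plan([([.45,-.05,.40],ori(yaw=-5)),([.43,.17,.36],ori(15)),(g-.12*a,o35)])
E
```

```text
t 1.1 pos [ 0.43   -0.2653  0.387 ] F [-0.3 -0.   0.2] op 0.0852
[0.0, -0.0, -0.139, 0.655, -0.301, -0.043] | rows 2.9 4.3 [ 0.45 -0.05  0.4 ]
[-0.011, -0.083, -0.082, 0.725, -0.13, 0.133] | rows 2.5 4.5 [0.43 0.17 0.36]
[0.0, -0.111, -0.0, 0.329, 0.039, 0.53] | rows 2.3 3.8 [0.432 0.225 0.181]
```

Call:
{"name": "carry_out", "arguments": {"rows": [[0,0,-0.139,0.655,-0.3,-0.043,-1],[0,0,-0.139,0.655,-0.3,-0.043,-1],[0,0,-0.139,0.655,-0.3,-0.043,-1],[0,0,-0.139,0.655,-0.3,-0.043,-1],[0,0,-0.139,0.655,-0.3,-0.043,-1]]}}

```text
t: 1.6
tool_pos: [0.4499, -0.0501, 0.3996]
tool_rot: [-2.316, -2.123, -0.002]
contact_force: [-0.1, -0.8, -0.3]
opening: 0.0857
grip_force: 0.0
```

Call:
{"name": "carry_out", "arguments": {"rows": [[-0.011,-0.083,-0.082,0.725,-0.13,0.133,-1],[-0.011,-0.083,-0.082,0.725,-0.13,0.133,-1],[-0.011,-0.083,-0.082,0.725,-0.13,0.133,-1],[-0.011,-0.083,-0.082,0.725,-0.13,0.133,-1],[-0.011,-0.083,-0.082,0.725,-0.13,0.133,-1]]}}

```text
t: 2.1
tool_pos: [0.4296, 0.1699, 0.3576]
tool_rot: [1.887, 2.244, -0.251]
contact_force: [-0.1, -0.3, -0.2]
opening: 0.0853
grip_force: 0.0
```

```bash
python3 - <<'E'
from h import *
o35=ori(35);a=o35.as_matrix()[:,2]
g=C(pad(18))+.022*a
plan([(g-.12*a,o35)])
print(get_obs()['q'])
E
```

```text
t 2.1 pos [0.4296 0.1699 0.3576] F [-0.1 -0.3 -0.2] op 0.0853
[-0.0, -0.111, 0.0, 0.327, 0.042, 0.522] | rows 2.3 3.7 [0.432 0.225 0.181]
[ 0.36937787 -0.33589058  1.77212665 -0.26082313  1.75340344  0.15520238]
```

Call:
{"name": "carry_out", "arguments": {"rows": [[0,-0.111,0,0.327,0.042,0.522,-1],[0,-0.111,0,0.327,0.042,0.522,-1],[0,-0.111,0,0.327,0.042,0.522,-1],[0,-0.111,0,0.327,0.042,0.522,-1],[0,-0.111,0,0.327,0.042,0.522,-1]]}}

```text
t: 2.6
tool_pos: [0.4311, 0.2211, 0.1759]
tool_rot: [1.688, 2.01, -0.55]
contact_force: [-1.0, 0.1, 0.1]
opening: 0.0852
grip_force: 0.0
```

```bash
python3 - <<'E'
from h import *
from station import get_image
o35=ori(35);a=o35.as_matrix()[:,2]
g=C(pad(18))+.022*a
plan([(g,o35)])
d=get_image('wrist');im=d['img'].copy()
h=np.array([[-.022,-.022],[.022,-.022],[.022,.022],[-.022,.022]])
c,s=np.cos(np.radians(18)),np.sin(np.radians(18))
pts=[C(pad(18)+[-c*u+.006*s,v,s*u+.006*c]) for u,v in h]
q=proj(d,np.array(pts));print(q)
im=cv2.resize(im,(800,600));cv2.polylines(im,[(q*1.5625).astype(np.int32)],True,(0,0,255),1);cv2.imwrite('pics/w1.png',im)
E
```

```text
t 2.6 pos [0.4311 0.2211 0.1759] F [-1.   0.1  0.1] op 0.0852
[-0.003, 0.002, 0.002, 0.003, 0.011, 0.379] | rows 0.1 2.3 [0.444 0.158 0.083]
[[232.60890744 209.50211552]
 [228.07743538 191.91912727]
 [287.50781954 192.38667821]
 [282.75029544 209.9206494 ]]
```

View pics/w1.png

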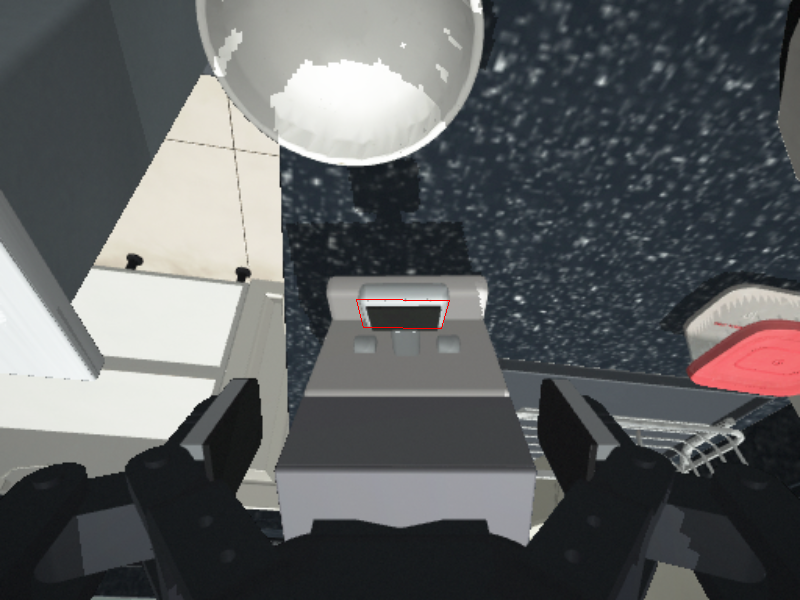

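```bash
python3 - <<'E'
from h import *
from station import get_image
d=get_image('wrist')
for p in[(330,280),(487,280),(330,318),(487,318),(360,290),(448,290),(355,225),(470,225)]:
  for z in(0,.02,.04): print(p,z,((atz(d,np.array(p)/1.5625,z)-[V[0],V[1],0])@Rc).round(3))
E
```

```text
(330, 280) 0 [-0.013 -0.058  0.   ]
(330, 280) 0.02 [-0.036 -0.053  0.02 ]
(330, 280) 0.04 [-0.059 -0.048  0.04 ]
(487, 280) 0 [-0.014  0.072  0.   ]
(487, 280) 0.02 [-0.037  0.067  0.02 ]
(487, 280) 0.04 [-0.06   0.061  0.04 ]
(330, 318) 0 [ 0.04  -0.064  0.   ]
(330, 318) 0.02 [ 0.013 -0.059  0.02 ]
(330, 318) 0.04 [-0.015 -0.054  0.04 ]
(487, 318) 0 [0.039 0.08  0.   ]
(487, 318) 0.02 [0.012 0.074 0.02 ]
(487, 318) 0.04 [-0.015  0.068  0.04 ]
(360, 290) 0 [-0.    -0.034  0.   ]
(360, 290) 0.02 [-0.024 -0.031  0.02 ]
(360, 290) 0.04 [-0.048 -0.028  0.04 ]
(448, 290) 0 [-0.001  0.041  0.   ]
(448, 290) 0.02 [-0.025  0.038  0.02 ]
(448, 290) 0.04 [-0.049  0.035  0.04 ]
(355, 225) 0 [-0.074 -0.032  0.   ]
(355, 225) 0.02 [-0.093 -0.03   0.02 ]
(355, 225) 0.04 [-0.111 -0.027  0.04 ]
(470, 225) 0 [-0.075  0.051  0.   ]
(470, 225) 0.02 [-0.093  0.047  0.02 ]
(470, 225) 0.04 [-0.111  0.044  0.04 ]
```

Call:
{"name": "carry_out", "arguments": {"rows": [[0,0,0,0.003,0.011,0.12,-1],[0,0,0,0.003,0.011,0.25,-1],[0,0,0,0.003,0.011,0.375,-1],[0,0,0,0.003,0.011,0.375,-1],[0,0,0,0.003,0.011,0.375,-1]]}}

```text
t: 3.2
tool_pos: [0.4502, 0.1596, 0.0928]
tool_rot: [1.696, 2.001, -0.529]
contact_force: [1.0, 0.2, 0.5]
opening: 0.0856
grip_force: 0.0
```

Call:
{"name": "carry_out", "arguments": {"rows": [[0,0,0,0,0,0,1],[0,0,0,0,0,0,1],[0,0,0,0,0,0,1],[0,0,0,0,0,0,1],[0,0,0,0,0,0,1]], "force": 30}}

```text
t: 3.7
tool_pos: [0.4433, 0.1608, 0.0898]
tool_rot: [1.7, 2.008, -0.546]
contact_force: [-22.9, 7.9, 9.4]
opening: 0.0438
grip_force: 28.5
```

```bash
python3 - <<'E'
from h import *
o35=ori(35);R=o35
print(get_obs()['tool_rot'],o35.as_rotvec(),get_obs()['grip_force'])
plan([])
for e in(-12.5,18.3):
  b=18 if e<0 else -12
  for k in range(1,11):
    th=b+(e-b)*k/10; print(round(th,1),(R.inv().apply(Rc@(pad(th)-pad(b)))/.3).round(3))
E
```

```text
[ 1.6997271   2.00823118 -0.54587001] [ 1.68921154  2.00762043 -0.53260635] 28.458061383571476
t 3.7 pos [0.4433 0.1608 0.0898] F [-22.9   7.9   9.4] op 0.0438
14.9 [0.016 0.    0.013]
11.9 [0.031 0.    0.026]
8.8 [0.046 0.    0.041]
5.8 [0.059 0.    0.056]
2.8 [0.072 0.    0.071]
-0.3 [0.084 0.    0.088]
-3.4 [0.096 0.    0.105]
-6.4 [0.106 0.    0.123]
-9.4 [0.115 0.    0.141]
-12.5 [0.123 0.    0.159]
-9.0 [-0.008 -0.    -0.018]
-5.9 [-0.018 -0.    -0.036]
-2.9 [-0.028 -0.    -0.054]
0.1 [-0.039 -0.    -0.071]
3.2 [-0.051 -0.    -0.087]
6.2 [-0.064 -0.    -0.103]
9.2 [-0.078 -0.    -0.118]
12.2 [-0.093 -0.    -0.132]
15.3 [-0.108 -0.    -0.145]
18.3 [-0.124 -0.    -0.158]
```

Call:
{"name": "carry_out", "arguments": {"rows": [[0,0,0,0,0,0,-1],[0,0,0,0,0,0,-1],[0,0,0,0,-0.01,0.01,-1],[0,0,0,0,-0.01,0.01,-1],[0,0,0,0,-0.01,0.01,-1]]}}

```text
t: 4.2
tool_pos: [0.4461, 0.1573, 0.0877]
tool_rot: [1.694, 2.004, -0.533]
contact_force: [-0.1, -0.4, 0.0]
opening: 0.0849
grip_force: 0.0
```

Call:
{"name": "carry_out", "arguments": {"rows": [[0,0,0,0,0,0,-1],[0,0,0,0,0,0,-1],[0,0,0,0,0,0,-1]]}}

```text
t: 4.5
tool_pos: [0.446, 0.1574, 0.0876]
tool_rot: [1.694, 2.004, -0.533]
contact_force: [0.4, 0.4, 0.2]
opening: 0.0848
grip_force: 0.0
```

```bash
python3 - <<'E'
from h import *
o35=ori(35);a=o35.as_matrix()[:,2]
plan([(C(pad(18))+.022*a,o35)])
E
```

```text
t 4.5 pos [0.446  0.1574 0.0876] F [0.4 0.4 0.2] op 0.0848
[-0.001, 0.0, -0.001, 0.011, -0.006, 0.013] | rows 0.0 0.1 [0.444 0.158 0.083]
```

Call:
{"name": "carry_out", "arguments": {"rows": [[0,0,0,0.011,-0.012,0.013,-1],[0,0,0,0.011,-0.012,0.013,0],[0,0,0,0.011,-0.012,0.013,1],[0,0,0,0.011,-0.012,0.013,1],[0,0,0,0.011,-0.012,0.013,1]], "force": 30}}

```text
t: 5.0
tool_pos: [0.4434, 0.1578, 0.0828]
tool_rot: [1.692, 2.005, -0.53]
contact_force: [2.0, 1.0, -1.1]
opening: 0.0439
grip_force: 33.7
```

Call:
{"name": "carry_out", "arguments": {"rows": [[0,0,0,0,0,0,1],[0,0,0,0,0,0,1]]}}

```text
t: 5.2
tool_pos: [0.4433, 0.1578, 0.0829]
tool_rot: [1.692, 2.005, -0.53]
contact_force: [4.7, 2.1, -2.4]
opening: 0.0436
grip_force: 34.1
```

Well centred now. Next I'll press the lever along its arc.

Call:
{"name": "carry_out", "arguments": {"rows": [[0,0,0,0.016,0,0.013,1],[0,0,0,0.031,0,0.026,1],[0,0,0,0.046,0,0.041,1],[0,0,0,0.059,0,0.056,1],[0,0,0,0.072,0,0.071,1]]}}

```text
t: 5.7
tool_pos: [0.4423, 0.1632, 0.0541]
tool_rot: [1.692, 2.003, -0.532]
contact_force: [-0.6, 2.1, 6.2]
opening: 0.0438
grip_force: 33.6
```

Call:
{"name": "carry_out", "arguments": {"rows": [[0,0,0,0.012,0,0.017,1],[0,0,0,0.024,0,0.034,1],[0,0,0,0.034,0,0.052,1],[0,0,0,0.043,0,0.07,1],[0,0,0,0.051,0,0.088,1]]}}

```text
t: 6.2
tool_pos: [0.4427, 0.1608, 0.0219]
tool_rot: [1.693, 2.005, -0.53]
contact_force: [4.9, 5.3, 0.1]
opening: 0.0438
grip_force: 30.1
```

Call:
{"name": "carry_out", "arguments": {"rows": [[0,0,0,0,0,0,1],[0,0,0,0,0,0,1]]}}

```text
t: 6.4
tool_pos: [0.4426, 0.1607, 0.0217]
tool_rot: [1.693, 2.006, -0.53]
contact_force: [4.6, 5.2, -1.9]
opening: 0.0434
grip_force: 30.8
```

Call:
{"name": "carry_out", "arguments": {"rows": [[0,0,0,0,0,0,-0.5],[0,0,0,0,0,0,-1],[0,0,0,0,0,0,-1],[0,0,0,0,0,-0.05,-1],[0,0,0,0,0,-0.2,-1]]}}

```text
t: 6.9
tool_pos: [0.4328, 0.1917, 0.0689]
tool_rot: [1.695, 2.005, -0.547]
contact_force: [0.5, 0.1, -0.5]
opening: 0.0853
grip_force: 0.0
```

Call:
{"name": "carry_out", "arguments": {"rows": [[0,0,0,0,0,-0.15,-1],[0,0,0,0,0,-0.3,-1],[0,0,0,0,0,-0.45,-1],[0,0,0,0,0,-0.6,-1],[0,0,0,0,0,-0.6,-1]]}}

```text
t: 7.4
tool_pos: [0.4205, 0.3004, 0.2263]
tool_rot: [1.695, 2.005, -0.516]
contact_force: [-0.1, 0.9, 1.1]
opening: 0.0855
grip_force: 0.0
```

```bash
python3 - <<'E'
from h import *
from station import get_image
pickle.dump(get_image('top'),open('top1.pkl','wb'));s=get_image('side')
u=pickle.load(open('top1.pkl','rb'))['img']
cv2.imwrite('pics/t1.png',np.hstack([cv2.resize(u[130:260,100:300],(400,260)),cv2.resize(s['img'][60:260,150:350],(400,400))[:260]]))
plan([([.39,.20,.42],ori(10)),([.40,.0,.44],ori(yaw=10)),([.42,-.20,.40],ori(yaw=10)),([.45,-.391,.30],ori(yaw=10)),([.45,-.391,.23],ori(yaw=10))])
E
```

```text
t 7.5 pos [0.4188 0.297  0.2204] F [-0.9 -0.2 -0.3] op 0.0855
[0.0, 0.138, -0.001, -0.629, -0.147, -0.373] | rows 2.9 4.5 [0.39 0.2  0.42]
[-0.0, 0.056, -0.001, -0.664, -0.081, 0.049] | rows 1.2 4.0 [0.4  0.   0.44]
[0.0, 0.0, 0.0, -0.668, -0.05, 0.133] | rows 0.0 4.1 [ 0.42 -0.2   0.4 ]
[0.0, 0.0, 0.0, -0.644, -0.012, 0.333] | rows 0.0 4.4 [ 0.45  -0.391  0.3  ]
[0.0, 0.0, 0.0, 0.0, 0.0, 0.233] | rows 0.0 1.4 [ 0.45  -0.391  0.23 ]
```

View pics/t1.png

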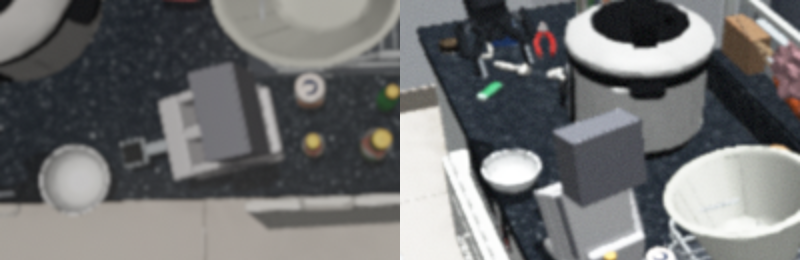

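The hood is standing open at (225,110) in the left crop, and the bystanders haven't moved. Next I'll go to the pestle.

Call:
{"name": "carry_out", "arguments": {"rows": [[0,0.138,0,-0.63,-0.147,-0.373,-1],[0,0.138,0,-0.63,-0.147,-0.373,-1],[0,0.138,0,-0.63,-0.147,-0.373,-1],[0,0.138,0,-0.63,-0.147,-0.373,-1],[0,0.138,0,-0.63,-0.147,-0.373,-1]]}}

```text
t: 8.0
tool_pos: [0.39, 0.1967, 0.4227]
tool_rot: [1.941, 2.287, -0.166]
contact_force: [0.0, 1.0, 0.5]
opening: 0.0852
grip_force: 0.0
```

Call:
{"name": "carry_out", "arguments": {"rows": [[0,0.056,0,-0.66,-0.08,0.05,-1],[0,0.056,0,-0.66,-0.08,0.05,-1],[0,0.056,0,-0.66,-0.08,0.05,-1],[0,0.056,0,-0.66,-0.08,0.05,-1],[0,0.056,0,-0.66,-0.08,0.05,-1]]}}

```text
t: 8.5
tool_pos: [0.3989, -0.0043, 0.4374]
tool_rot: [-2.039, -2.39, 0.005]
contact_force: [0.4, 0.4, 0.9]
opening: 0.0855
grip_force: 0.0
```

Call:
{"name": "carry_out", "arguments": {"rows": [[0,0,0,-0.67,-0.05,0.133,-1],[0,0,0,-0.67,-0.05,0.133,-1],[0,0,0,-0.67,-0.05,0.133,-1],[0,0,0,-0.67,-0.05,0.133,-1],[0,0,0,-0.67,-0.05,0.133,-1]]}}

```text
t: 9.0
tool_pos: [0.4173, -0.2034, 0.3947]
tool_rot: [-2.03, -2.389, 0.003]
contact_force: [-0.2, 0.8, -1.2]
opening: 0.0854
grip_force: 0.0
```

Call:
{"name": "carry_out", "arguments": {"rows": [[0,0,0,-0.64,-0.01,0.333,-1],[0,0,0,-0.64,-0.01,0.333,-1],[0,0,0,-0.64,-0.01,0.333,-1],[0,0,0,-0.64,-0.01,0.333,-1],[0,0,0,-0.64,-0.01,0.333,-1]]}}

```text
t: 9.5
tool_pos: [0.4466, -0.3909, 0.2942]
tool_rot: [-2.025, -2.393, -0.001]
contact_force: [0.4, 0.8, -0.2]
opening: 0.0852
grip_force: 0.0
```

Call:
{"name": "carry_out", "arguments": {"rows": [[0,0,0,0,0,0,-1],[0,0,0,0,0,0,-1]]}}

```text
t: 9.7
tool_pos: [0.4479, -0.389, 0.2999]
tool_rot: [2.026, 2.4, 0.0]
contact_force: [0.5, 0.5, 0.2]
opening: 0.0853
grip_force: 0.0
```

```bash
python3 - <<'E'
from h import *
from station import get_image
plan([([.45,-.391,.141],ori(yaw=10))])
d=get_image('wrist');cv2.imwrite('pics/w2.png',cv2.resize(d['img'],(800,600)));pickle.dump(d,open('w2.pkl','wb'))
print(proj(d,[[.45,-.391,.18],[.45,-.391,.085]])*1.5625)
E
```

```text
t 9.7 pos [ 0.4479 -0.389   0.2999] F [0.5 0.5 0.2] op 0.0853
[0.0, 0.0, -0.002, -0.008, 0.005, 0.53] | rows 0.0 3.2 [ 0.45  -0.391  0.141]
[[400.00258261 296.25134111]
 [399.67288939 263.00018477]]
```

View pics/w2.png

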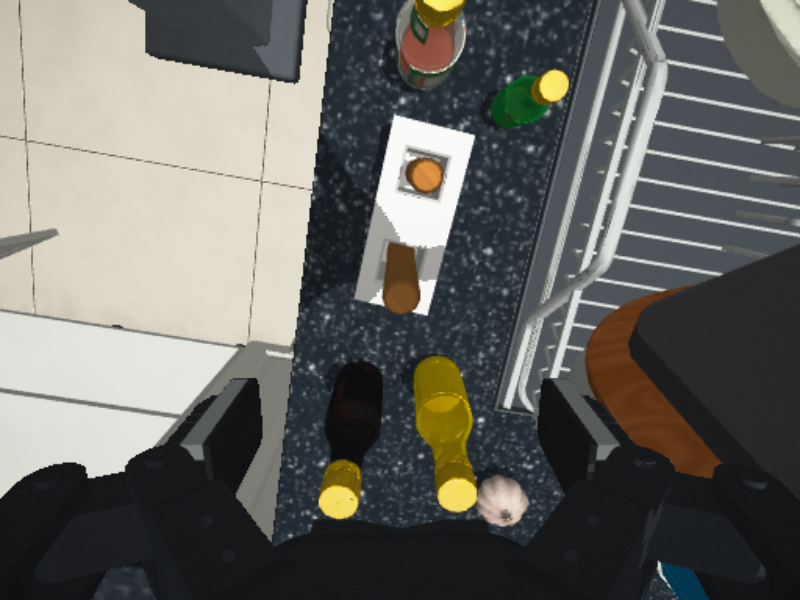

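The wrist view has the long pestle's top at (402,296), against a prediction of (400,296). I'll check how far the neighbouring bottles are by descending only partway at first.

```bash
python3 - <<'E'
from h import *
for n,p in(('black',(613,314)),('yellow',(601,275))):print(n,[atz(T,np.array(p)/1.5625,z).round(3) for z in(.15,.18)])
d=pickle.load(open('w2.pkl','rb'))
for p in((340,490),(456,490)):print([atz(d,np.array(p)/1.5625,z).round(3) for z in(.15,.18)])
E
```

```text
black [array([ 0.432, -0.545,  0.15 ]), array([ 0.429, -0.534,  0.18 ])]
yellow [array([ 0.51 , -0.526,  0.15 ]), array([ 0.505, -0.516,  0.18 ])]
[array([ 0.433, -0.553,  0.15 ]), array([ 0.433, -0.529,  0.18 ])]
[array([ 0.517, -0.539,  0.15 ]), array([ 0.509, -0.516,  0.18 ])]
```

Call:
{"name": "carry_out", "arguments": {"rows": [[0,0,0,-0.008,0.005,0.1,-1],[0,0,0,-0.008,0.005,0.2,-1]]}}

```text
t: 9.95
tool_pos: [0.4511, -0.3921, 0.243]
tool_rot: [2.02, 2.395, -0.002]
contact_force: [0.3, -0.3, -0.5]
opening: 0.0854
grip_force: 0.0
```

Call:
{"name": "carry_out", "arguments": {"rows": [[0,0,0,0,0,0.12,-1],[0,0,0,0,0,0.24,-1],[0,0,0,0,0,0.33,-1],[0,0,0,0,0,0.335,-1],[0,0,0,0,0,0.335,-1]]}}

```text
t: 10.45
tool_pos: [0.4503, -0.392, 0.1409]
tool_rot: [2.024, 2.399, -0.001]
contact_force: [-0.2, -0.7, 1.3]
opening: 0.0853
grip_force: 0.0
```

Call:
{"name": "carry_out", "arguments": {"rows": [[0,0,0,0,0,0,1],[0,0,0,0,0,0,1],[0,0,0,0,0,0,1],[0,0,0,0,0,0,1],[0,0,0,0,0,0,1]], "force": 40}}

```text
t: 10.95
tool_pos: [0.4499, -0.3932, 0.1404]
tool_rot: [2.026, 2.397, -0.001]
contact_force: [-0.2, 0.5, 3.2]
opening: 0.0223
grip_force: 39.5
```

Call:
{"name": "carry_out", "arguments": {"rows": [[0,0,0,0,0,0,1],[0,0,0,0,0,0,1]]}}

```text
t: 11.15
tool_pos: [0.4499, -0.3932, 0.1403]
tool_rot: [2.026, 2.397, -0.001]
contact_force: [0.1, -1.1, 4.2]
opening: 0.0217
grip_force: 39.8
```

Call:
{"name": "carry_out", "arguments": {"rows": [[0,0,0,0,0,-0.06,1],[0,0,0,0,0,-0.14,1],[0,0,0,0,0,-0.24,1],[0,0,0,0,0,-0.34,1],[0,0,0,0,0,-0.44,1]]}}

```text
t: 11.65
tool_pos: [0.449, -0.392, 0.2711]
tool_rot: [-2.027, -2.399, 0.0]
contact_force: [1.0, -0.3, -1.6]
opening: 0.0219
grip_force: 39.4
```

Call:
{"name": "carry_out", "arguments": {"rows": [[0,0,0,0,0,-0.12,1],[0,0,0,0,0,-0.26,1],[0,0,0,0,0,-0.4,1],[0,0,0,0,0,-0.54,1],[0,0,0,0,0,-0.64,1]]}}

```text
t: 12.15
tool_pos: [0.4494, -0.3922, 0.4658]
tool_rot: [2.025, 2.397, -0.001]
contact_force: [0.4, -0.9, -0.3]
opening: 0.0213
grip_force: 39.4
```

```bash
python3 - <<'E'
from h import *
o=ori(30);a=o.as_matrix()[:,2];D=C([0,.03,.145])
plan([([.45,-.20,.465],ori(yaw=10)),([.45,-.0,.475],ori(yaw=10)),([.46,.20,.465],ori(yaw=9.85)),([.47,.20,.40],ori(30)),(D-.17*a,o),(D-.14*a,o),(D-.012*a,o)])
print(get_obs()['grip_force'])
E
```

```text
t 12.15 pos [ 0.4494 -0.3922  0.4658] F [ 0.4 -0.9 -0.3] op 0.0213
[0.001, 0.001, -0.002, 0.631, 0.109, 0.001] | rows 0.1 3.8 [ 0.45  -0.2    0.465]
[0.0, 0.0, 0.0, 0.657, 0.116, -0.033] | rows 0.0 4.0 [ 0.45  -0.     0.475]
[0.0, 0.0, 0.001, 0.651, 0.149, 0.033] | rows 0.0 4.0 [0.46  0.2   0.465]
[0.0, -0.167, 0.0, -0.006, 0.033, 0.217] | rows 3.5 1.3 [0.47 0.2  0.4 ]
[0.0, 0.0, 0.0, 0.023, -0.009, 0.401] | rows 0.0 2.4 [0.477 0.146 0.292]
[0.0, 0.0, 0.0, 0.0, 0.0, 0.1] | rows 0.0 0.6 [0.479 0.131 0.266]
[0.0, 0.0, 0.0, -0.0, 0.0, 0.427] | rows 0.0 2.6 [0.49  0.068 0.155]
39.42520510638133
```

Call:
{"name": "carry_out", "arguments": {"rows": [[0,0,0,0.1,0.018,0,1],[0,0,0,0.24,0.042,0,1],[0,0,0,0.38,0.066,0,1],[0,0,0,0.52,0.09,0,1],[0,0,0,0.63,0.11,0,1]]}}

```text
t: 12.65
tool_pos: [0.45, -0.1983, 0.4622]
tool_rot: [-2.027, -2.4, 0.0]
contact_force: [0.5, -0.2, -0.9]
opening: 0.0221
grip_force: 39.4
```

Call:
{"name": "carry_out", "arguments": {"rows": [[0,0,0,0.12,0.022,-0.01,1],[0,0,0,0.26,0.046,-0.02,1],[0,0,0,0.4,0.07,-0.03,1],[0,0,0,0.54,0.095,-0.03,1],[0,0,0,0.66,0.116,-0.03,1]]}}

```text
t: 13.15
tool_pos: [0.4511, 0.0026, 0.471]
tool_rot: [2.027, 2.4, -0.001]
contact_force: [0.4, 0.0, -1.3]
opening: 0.0219
grip_force: 39.4
```

Call:
{"name": "carry_out", "arguments": {"rows": [[0,0,0,0.13,0.03,0,1],[0,0,0,0.27,0.06,0,1],[0,0,0,0.41,0.09,0.01,1],[0,0,0,0.55,0.12,0.02,1],[0,0,0,0.65,0.15,0.03,1]]}}

```text
t: 13.65
tool_pos: [0.4628, 0.2029, 0.4613]
tool_rot: [2.025, 2.402, -0.003]
contact_force: [0.8, 0.3, -1.4]
opening: 0.0219
grip_force: 39.4
```

Call:
{"name": "carry_out", "arguments": {"rows": [[0,-0.04,0,0,0,0.04,1],[0,-0.08,0,0,0.01,0.09,1],[0,-0.12,0,0,0.02,0.14,1],[0,-0.16,0,0,0.03,0.19,1],[0,-0.167,0,-0.006,0.033,0.217,1]]}}

```text
t: 14.15
tool_pos: [0.4724, 0.2018, 0.3926]
tool_rot: [1.738, 2.069, -0.478]
contact_force: [-0.2, 0.3, -2.8]
opening: 0.0222
grip_force: 39.5
```

Call:
{"name": "carry_out", "arguments": {"rows": [[0,0,0,0.005,0,0.1,1],[0,0,0,0.01,-0.005,0.2,1],[0,0,0,0.02,-0.01,0.3,1],[0,0,0,0.023,-0.01,0.38,1],[0,0,0,0.023,-0.01,0.38,1]]}}

```text
t: 14.65
tool_pos: [0.4776, 0.1472, 0.2915]
tool_rot: [1.747, 2.065, -0.477]
contact_force: [-1.2, 0.1, -1.1]
opening: 0.0222
grip_force: 39.5
```

```bash
python3 - <<'E'
from h import *
from station import get_image
d=get_image('wrist');t=get_image('top')
o=ori(30);a=o.as_matrix()[:,2];D=C([0,.03,.145])
plan([(D-.17*a,o),(D-.012*a,o)])
ob=get_obs();R=Ro.from_rotvec(ob['tool_rot']).as_matrix();foot=np.array(ob['tool_pos'])+.130*R[:,2]
m=np.array([C([np.cos(np.pi/6)*u,.03+v,.145+.5*u]) for u,v in((-.02,-.02),(.02,-.02),(.02,.02),(-.02,.02))])
ims=[]
for e in(d,t):
    im=cv2.resize(e['img'],None,fx=2,fy=2,interpolation=cv2.INTER_CUBIC)
    q=proj(e,m)*2;f=proj(e,foot)[0]*2;print(q.round(0).tolist(),f.round(0))
    cv2.polylines(im,[q.astype(np.int32)],True,(0,0,255),1);cv2.circle(im,tuple(int(x) for x in f),3,(0,255,0),1)
    c=q.mean(0).astype(int);y0=max(0,c[1]-150);x0=max(0,c[0]-150);ims.append(cv2.resize(im[y0:y0+300,x0:x0+300],(400,400)));print(x0,y0)
cv2.imwrite('pics/ins.png',np.hstack(ims))
E
```

```text
t 14.75 pos [0.4792 0.1487 0.2959] F [ 1.   0.5 -0.5] op 0.022
[-0.001, 0.0, -0.002, 0.0, -0.01, 0.014] | rows 0.0 0.1 [0.477 0.146 0.292]
[0.0, 0.0, 0.0, 0.0, 0.0, 0.527] | rows 0.0 3.2 [0.49  0.068 0.155]
[[471.0, 313.0], [473.0, 386.0], [546.0, 386.0], [547.0, 313.0]] [514. 373.]
359 199
[[382.0, 389.0], [402.0, 383.0], [397.0, 358.0], [377.0, 364.0]] [370. 372.]
239 223
```

View pics/ins.png

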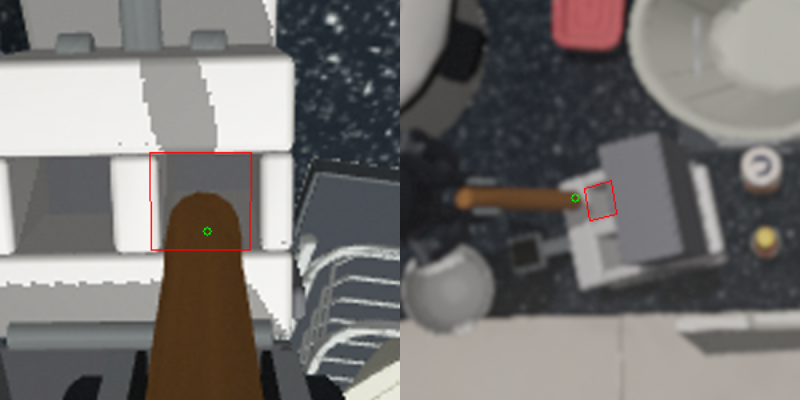

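The actual well sits about 4 mm towards +y of my overlay (x 160–262 against 150–252). The tool is already 3 mm that way, so I'll go straight in.

Call:
{"name": "carry_out", "arguments": {"rows": [[0,0,0,0,0.002,0.06,1],[0,0,0,0,0.002,0.12,1],[0,0,0,0,0.002,0.18,1],[0,0,0,0,0.002,0.24,1],[0,0,0,0,0.002,0.28,1]]}}

```text
t: 15.25
tool_pos: [0.4876, 0.1079, 0.2238]
tool_rot: [1.744, 2.062, -0.466]
contact_force: [-0.4, -0.3, -1.3]
opening: 0.0219
grip_force: 39.5
```

Call:
{"name": "carry_out", "arguments": {"rows": [[0,0,0,0,0,0.04,1],[0,0,0,0,0,0.08,1],[0,0,0,0,0,0.12,1],[0,0,0,0,0,0.16,1],[0,0,0,0,0,0.16,1]]}}

```text
t: 15.75
tool_pos: [0.4899, 0.083, 0.1792]
tool_rot: [1.744, 2.064, -0.473]
contact_force: [-1.0, -0.5, -0.9]
opening: 0.0218
grip_force: 39.5
```

```bash
python3 - <<'E'
from h import *
o=ori(30);a=o.as_matrix()[:,2];D=C([0,.03,.145])
plan([(D-.010*a,o)])
E
```

```text
t 15.75 pos [0.4899 0.083  0.1792] F [-1.  -0.5 -0.9] op 0.0218
[-0.002, 0.001, -0.001, -0.002, -0.007, 0.1] | rows 0.0 0.6 [0.49  0.067 0.154]
```

Call:
{"name": "carry_out", "arguments": {"rows": [[0,0,0,0,0,0.03,1],[0,0,0,0,0,0.06,1],[0,0,0,0,0,0.08,1],[0,0,0,0,0,0.09,1],[0,0,0,0,0,0.09,1]]}}

```text
t: 16.25
tool_pos: [0.4929, 0.0703, 0.1574]
tool_rot: [1.744, 2.063, -0.47]
contact_force: [-0.4, -0.1, -2.2]
opening: 0.0216
grip_force: 39.6
```

Call:
{"name": "carry_out", "arguments": {"rows": [[0,0,0,0,0,0.005,1],[0,0,0,0,0,0.01,1],[0,0,0,0,0,0.01,1]]}}

```text
t: 16.55
tool_pos: [0.4934, 0.0691, 0.1554]
tool_rot: [1.743, 2.063, -0.469]
contact_force: [0.2, 0.6, -1.5]
opening: 0.0221
grip_force: 39.6
```

Call:
{"name": "carry_out", "arguments": {"rows": [[0,0,0,0,0,0.005,1],[0,0,0,0,0,0.01,1],[0,0,0,0,0,0.01,1]]}}

```text
t: 16.85
tool_pos: [0.494, 0.0679, 0.1536]
tool_rot: [1.744, 2.062, -0.468]
contact_force: [-2.0, 2.5, 3.3]
opening: 0.0216
grip_force: 40.1
```

Call:
{"name": "carry_out", "arguments": {"rows": [[0,0,0,0,0,0.005,1],[0,0,0,0,0,0.005,1]]}}

```text
t: 17.05
tool_pos: [0.4945, 0.0677, 0.1536]
tool_rot: [1.744, 2.062, -0.466]
contact_force: [-4.0, 6.0, 8.7]
opening: 0.0217
grip_force: 41.1
```

The foot is on the floor. Next I'll release and back out along the axis.

Call:
{"name": "carry_out", "arguments": {"rows": [[0,0,0,0,0,0,1],[0,0,0,0,0,0,-0.5],[0,0,0,0,0,0,-1],[0,0,0,0,0,0,-1],[0,0,0,0,0,-0.03,-1]]}}

```text
t: 17.55
tool_pos: [0.492, 0.0707, 0.1578]
tool_rot: [1.744, 2.064, -0.473]
contact_force: [-0.7, -0.2, -0.5]
opening: 0.0784
grip_force: 0.0
```

Call:
{"name": "carry_out", "arguments": {"rows": [[0,0,0,0,0,-0.1,-1],[0,0,0,0,0,-0.22,-1],[0,0,0,0,0,-0.36,-1],[0,0,0,0,0,-0.5,-1],[0,0,0,0,0,-0.6,-1]]}}

```text
t: 18.05
tool_pos: [0.4781, 0.1618, 0.3183]
tool_rot: [1.743, 2.062, -0.464]
contact_force: [0.3, 0.4, -0.5]
opening: 0.0856
grip_force: 0.0
```

```bash
python3 - <<'E'
from h import *
from station import get_image
d=get_image('wrist');c=d['img']
D=C([0,.03,.145]);a=ori(30).as_matrix()[:,2]
print(proj(d,[D-.05*a,D])*1.5625)
cv2.imwrite('pics/w3.png',cv2.resize(c,(800,600)))
o35=ori(35);b=o35.as_matrix()[:,2];g=np.array([.4426,.1607,.0217])
plan([([.44,.24,.27],o35),(g-.15*b,o35),(g,o35)])
E
```

```text
[[390.48978856 279.1715116 ]
 [391.52673155 263.16988967]]
t 18.1 pos [0.4793 0.1636 0.3228] F [-0.   0.7  4.1] op 0.0852
[0.003, -0.028, -0.002, 0.324, -0.088, 0.015] | rows 0.6 2.0 [0.44 0.24 0.27]
[0.0, 0.0, 0.0, 0.26, -0.037, 0.328] | rows 0.0 2.5 [0.428 0.245 0.145]
[0.0, 0.0, 0.0, 0.0, -0.0, 0.5] | rows 0.0 3.0 [0.443 0.161 0.022]
```

View pics/w3.png

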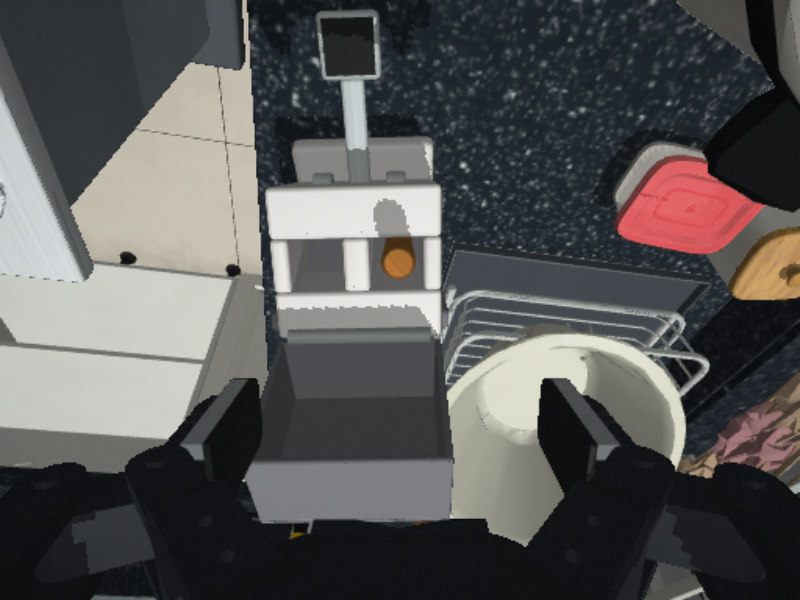

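The pestle is in the deep well (398,262) with the hood open and the pad down at (348,45). Going to pinch the lever.

Call:
{"name": "carry_out", "arguments": {"rows": [[0,-0.014,0,0.16,-0.044,0,-1],[0,-0.028,0,0.324,-0.088,0.015,-1],[0,-0.028,0,0.324,-0.088,0.015,-1],[0,-0.028,0,0.324,-0.088,0.015,-1]]}}

```text
t: 18.5
tool_pos: [0.4375, 0.2371, 0.2609]
tool_rot: [1.688, 2.004, -0.539]
contact_force: [1.0, -0.1, 0.2]
opening: 0.0851
grip_force: 0.0
```

Call:
{"name": "carry_out", "arguments": {"rows": [[0,0,0,0.08,-0.01,0.1,-1],[0,0,0,0.16,-0.02,0.2,-1],[0,0,0,0.26,-0.037,0.32,-1],[0,0,0,0.26,-0.037,0.32,-1],[0,0,0,0.26,-0.037,0.32,-1]]}}

```text
t: 19.0
tool_pos: [0.4268, 0.2423, 0.1401]
tool_rot: [1.692, 2.0, -0.536]
contact_force: [-0.5, 0.7, 1.2]
opening: 0.0854
grip_force: 0.0
```

Call:
{"name": "carry_out", "arguments": {"rows": [[0,0,0,0,0,0,-1],[0,0,0,0,0,0,-1]]}}

```text
t: 19.2
tool_pos: [0.4279, 0.244, 0.1421]
tool_rot: [1.694, 2.0, -0.528]
contact_force: [-0.6, -1.3, -0.5]
opening: 0.0855
grip_force: 0.0
```

```bash
python3 - <<'E'
from h import *
o35=ori(35);b=o35.as_matrix()[:,2];g=np.array([.4426,.1607,.0217])
plan([(g-.1*b,o35),(g,o35)])
E
```

```text
t 19.2 pos [0.4279 0.244  0.1421] F [-0.6 -1.3 -0.5] op 0.0855
[0.001, 0.0, -0.002, -0.001, 0.0, 0.157] | rows 0.1 0.9 [0.433 0.217 0.104]
[0.0, 0.0, 0.0, 0.0, 0.0, 0.333] | rows 0.0 2.0 [0.443 0.161 0.022]
```

Call:
{"name": "carry_out", "arguments": {"rows": [[0,0,0,0,0,0.12,-1],[0,0,0,0,0,0.24,-1],[0,0,0,0,0,0.36,-1],[0,0,0,0,0,0.46,-1],[0,0,0,0,0,0.49,-1]]}}

```text
t: 19.7
tool_pos: [0.4396, 0.158, 0.0177]
tool_rot: [1.693, 2.001, -0.539]
contact_force: [0.0, 0.5, -0.3]
opening: 0.0859
grip_force: 0.0
```

Call:
{"name": "carry_out", "arguments": {"rows": [[0,0,0,0,0,0,-1],[0,0,0,0,0,0,-1]]}}

```text
t: 19.9
tool_pos: [0.4417, 0.1607, 0.0205]
tool_rot: [1.692, 2.001, -0.531]
contact_force: [0.6, 0.8, -0.3]
opening: 0.0852
grip_force: 0.0
```

```bash
python3 - <<'E'
from h import *
plan([([.4426,.1607,.0217],ori(35))])
E
```

```text
t 19.9 pos [0.4417 0.1607 0.0205] F [ 0.6  0.8 -0.3] op 0.0852
[0.0, 0.001, -0.002, -0.003, 0.003, -0.003] | rows 0.0 0.0 [0.443 0.161 0.022]
```

Call:
{"name": "carry_out", "arguments": {"rows": [[0,0,0,-0.003,0.003,-0.003,0],[0,0,0,-0.003,0.003,-0.003,1],[0,0,0,-0.003,0.003,-0.003,1],[0,0,0,-0.003,0.003,-0.003,1],[0,0,0,-0.003,0.003,-0.003,1]], "force": 40}}

```text
t: 20.4
tool_pos: [0.4428, 0.1608, 0.0211]
tool_rot: [1.69, 2.002, -0.53]
contact_force: [1.3, 4.8, 4.7]
opening: 0.0435
grip_force: 42.1
```

Call:
{"name": "carry_out", "arguments": {"rows": [[0,0,0,0,0,0,1],[0,0,0,0,0,0,1]]}}

```text
t: 20.6
tool_pos: [0.4428, 0.1608, 0.0211]
tool_rot: [1.691, 2.002, -0.53]
contact_force: [1.8, 5.5, 4.8]
opening: 0.0435
grip_force: 42.3
```

Call:
{"name": "carry_out", "arguments": {"rows": [[0,0,0,-0.004,0,-0.009,1],[0,0,0,-0.008,0,-0.018,1],[0,0,0,-0.013,0,-0.027,1],[0,0,0,-0.018,0,-0.036,1],[0,0,0,-0.023,0,-0.045,1]]}}

```text
t: 21.1
tool_pos: [0.4423, 0.1626, 0.0345]
tool_rot: [1.69, 2.005, -0.529]
contact_force: [7.6, 2.6, -4.4]
opening: 0.0431
grip_force: 42.1
```

Call:
{"name": "carry_out", "arguments": {"rows": [[0,0,0,-0.005,0,-0.009,1],[0,0,0,-0.01,0,-0.018,1],[0,0,0,-0.016,0,-0.026,1],[0,0,0,-0.022,0,-0.034,1],[0,0,0,-0.028,0,-0.042,1]]}}

```text
t: 21.6
tool_pos: [0.4423, 0.1628, 0.05]
tool_rot: [1.689, 2.004, -0.529]
contact_force: [7.6, 1.5, -3.5]
opening: 0.0435
grip_force: 43.6
```

Call:
{"name": "carry_out", "arguments": {"rows": [[0,0,0,-0.006,0,-0.008,1],[0,0,0,-0.013,0,-0.016,1],[0,0,0,-0.02,0,-0.024,1],[0,0,0,-0.027,0,-0.031,1],[0,0,0,-0.034,0,-0.038,1]]}}

```text
t: 22.1
tool_pos: [0.4426, 0.1611, 0.0654]
tool_rot: [1.689, 2.004, -0.529]
contact_force: [6.3, 1.3, -1.2]
opening: 0.0436
grip_force: 45.8
```

Call:
{"name": "carry_out", "arguments": {"rows": [[0,0,0,-0.008,0,-0.007,1],[0,0,0,-0.015,0,-0.014,1],[0,0,0,-0.023,0,-0.02,1],[0,0,0,-0.031,0,-0.027,1],[0,0,0,-0.039,0,-0.033,1]]}}

```text
t: 22.6
tool_pos: [0.4434, 0.1574, 0.0804]
tool_rot: [1.689, 2.004, -0.529]
contact_force: [5.9, 0.7, 0.1]
opening: 0.0431
grip_force: 46.6
```

Call:
{"name": "carry_out", "arguments": {"rows": [[0,0,0,0,0,0,1],[0,0,0,0,0,0,1]]}}

```text
t: 22.8
tool_pos: [0.4434, 0.1573, 0.0807]
tool_rot: [1.689, 2.003, -0.529]
contact_force: [5.5, 2.4, 2.6]
opening: 0.0435
grip_force: 46.9
```

Call:
{"name": "carry_out", "arguments": {"rows": [[0,0,0,-0.003,0,-0.002,1],[0,0,0,-0.005,0,-0.004,1],[0,0,0,-0.008,0,-0.006,1],[0,0,0,-0.01,0,-0.008,1],[0,0,0,-0.01,0,-0.008,1]]}}

```text
t: 23.3
tool_pos: [0.4436, 0.1563, 0.0838]
tool_rot: [1.689, 2.004, -0.528]
contact_force: [6.8, 1.6, -1.4]
opening: 0.0434
grip_force: 46.7
```

Call:
{"name": "carry_out", "arguments": {"rows": [[0,0,0,-0.003,0,-0.002,1],[0,0,0,-0.005,0,-0.004,1],[0,0,0,-0.005,0,-0.004,1]]}}

```text
t: 23.6
tool_pos: [0.4435, 0.1563, 0.0838]
tool_rot: [1.69, 2.007, -0.526]
contact_force: [10.6, 4.0, -10.0]
opening: 0.0434
grip_force: 45.7
```

The lever is hard against its stop, so the hood is shut. I'll release and retreat.

Call:
{"name": "carry_out", "arguments": {"rows": [[0,0,0,0,0,0,0.3],[0,0,0,0,0,0,-1],[0,0,0,0,0,0,-1],[0,0,0,0,0,0,-1],[0,0,0,0,0,-0.03,-1]]}}

```text
t: 24.1
tool_pos: [0.4396, 0.1591, 0.0919]
tool_rot: [1.693, 2.002, -0.541]
contact_force: [-0.0, -0.7, -0.3]
opening: 0.0856
grip_force: 0.0
```

Call:
{"name": "carry_out", "arguments": {"rows": [[0,0,0,0,0,-0.1,-1],[0,0,0,0,0,-0.22,-1],[0,0,0,0,0,-0.34,-1],[0,0,0,0,0,-0.46,-1],[0,0,0,0,0,-0.58,-1]]}}

```text
t: 24.6
tool_pos: [0.4235, 0.2598, 0.237]
tool_rot: [1.692, 2.002, -0.535]
contact_force: [0.8, -0.4, -0.4]
opening: 0.0856
grip_force: 0.0
```

```bash
python3 - <<'E'
from h import *
from station import get_image
t=get_image('top');s=get_image('side');print(get_obs()['contact_force'])
a=T['img'][160:240,112:372];b=t['img'][160:240,112:372]
cv2.imwrite('pics/f.png',np.vstack([cv2.resize(a,None,fx=3,fy=3),cv2.resize(b,None,fx=3,fy=3)]))
E
```

```text
[ 0.19077768 -0.71864752 -0.06196666]
```

View pics/f.png

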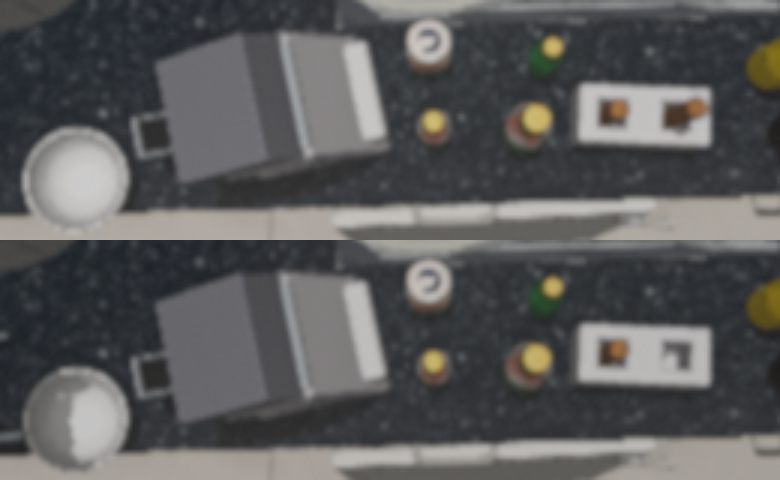

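The before and after views match: the hood is shut, the bystanders are where they were, and the right-hand stand hole is empty. I'll hand it in.

```bash
python3 -c "
from station import *
print(finish_job())"
```

```text
the job is handed in; nothing more can be done
None
```

I handed the job in with the long pestle on the floor of the deep well, the hood eased shut by its lever, and the short pestle, bottle, spice jar and bowl unmoved in the final picture; no verdict came back.

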